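Close the topping station's sliding cover

TASK

Close the topping station: push the white cover board along its rails, over the open candy wells, until it drops into its locating notches and lies flat on the rails. Push it gently and do not force it once it is home; only slide it, never lift or tip it. Leave the jar, the paper cups and the syrup bottle where they stand, and finish with the hand clear.

Things in the scene. Friction and masses are not known exactly. Their poses are not given: they have to be found in the camera images.
- station: Fixed steel topping station, 380 long (x), 166 wide (y). Origin: centre of its underside on the counter. The cover is pushed shut towards its +x. Flat rails (|y| 40-77 mm, top z = 100) run along both sides, with guide walls outside (inner faces |y| = 77, top z = 116; 2 mm play each side). Between the rails: deck at z = 92 for x -190 to 0, open wells to x = 130, end piece to 190. Track ends are open.
- seat (a point): Point on the station at its (60, 0, 100) mm: where the cover's origin lies when dropped home (2.5 mm play either way along x). Only the notches stop the cover; the rails go on past them.
- notch (a point): Middle of the line between the two front notches, at station (115, 0, 100) mm. They lie in the outer halves of the rails (|y| 56-77); two more, for the rear feet, in the inner halves (|y| 40-56) at x = 5 mm. Each is 19 mm long (x) and 8 mm deep.
- cover: Loose white plastic board, 150 x 150 x 12 mm, 0.2-0.45 kg. Origin: centre of the slab's underside; x, y as the station's. Four feet below, 6 high, 14 long, 10 wide: front at (55, +-65), rear at (-55, +-47). Starts with feet on the rails (origin 6 mm above rail tops), 70-130 mm short of home; slides with a few N. At home all feet enter their notches, it drops 6 mm and can slide no further.
- push_edge (a point): Middle of the cover's rear edge face (facing the station's -x), half way up its thickness; at (-75, 0, 6) mm of the cover. A fingertip can push here towards the station's +x, standing over the deck between the rails.
- jar: Bystander: jar with steel lid, 60 mm across, 85 mm high, on the counter beside the station. Origin: centre of its underside.
- cups: Bystander: stack of paper cups, 77 mm across, 95 mm high, on the counter beside the station. Origin: centre of its underside.
- syrup: Bystander: syrup bottle with pump, 73 mm across, 250 mm high, on the counter beyond the station's +x end. Origin: centre of its underside.
Things that resemble listed ones, but are neither listed nor needed, are in the scene too. Of the things that look like the cover, the largest one is meant.

How it is judged:
At the end, for the whole second after the job is handed in: The cover has dropped home and is at rest: its origin within 4 mm of the seat point along and across the rails and no more than 1.5 mm above the rail tops, lying level within 0.02 rad (z of cover in the frame of station between 0.0975 and 0.1015 m and x of cover in the frame of station between 0.056 and 0.064 m and y of cover in the frame of station between -0.004 and 0.004 m and angle between cover's own z axis and vertical below 0.02 rad and linear speed of cover below 0.01 m/s); the robot touches nothing.
It fails at once if the cover is lifted more than 8 mm off the rails (z of cover in the frame of station above 0.114 m).
It fails at once if the cover is tipped by more than 0.12 rad (angle between cover's own z axis and vertical above 0.12 rad).
It fails at once if the cover is forced: the hand bears on it with more than 80 N (contact force between any of the arm, the fingers and cover above 80 N).
It fails at once if a bystander is pushed away by more than 30 mm or knocked over (distance of any of jar, cups, syrup from where it was at the start of the episode above 0.03 m or angle between any of jar, cups, syrup's own z axis and vertical above 0.4 rad).
It also fails if it takes over 38 s, if anything falls off the work surface, if the arm or the gripper's body presses on something with over 40 N, if the wrist force passes 120 N, or if a joint passes its speed limit or range.

ROBOT

A 6-joint arm with a two-finger parallel gripper is mounted at the origin on the work surface. World frame = base frame: x ahead of the robot, y to its left, z up, the work surface at z = 0. Lengths are in m, angles in rad, forces in N, time in s.
With the tool pointing down it reaches from about 0.275 to 0.725 m from the base axis. Payload 15.9 kg.
Tool frame: the origin (TCP) lies midway between the tips of the shut fingers; the grasp point (between the pads) lies 19 mm behind it (manip.tcp_to_grasp is the distance from the TCP to the grasp point, in m); z points along the fingers, y is the line along which they close (so a half turn about z gives the same grasp; the last joint's range is limited). The gripper opens to 85 mm and grips with 20 to 120 N. Pads are 22 mm wide; open, the fingers measure 114 mm over their backs; the gripper's body (76 mm by 85 mm) begins 54 mm behind the grasp point. The pads swing forward as they close: fully open they stand 13 mm farther back than shut.
Start: joints at [1.338, 0.213, -0.034, 1.323, 0, 1.571], TCP at [0.115, 0.486, 0.231] pointing down, gripper open.
Joint ranges: [-2.98, 2.98], [-0.74, 1.72], [-1.14, 1.35], [-2.1, 2.04], [-1.57, 1.44], [-3.14, 3.14]. Speed limits (rad/s): [1.89, 1.89, 2.39, 2.57, 3.14, 3.14].

INTERFACE

Orientations are given as a 3x3 rotation matrix whose columns are the frame's x, y, z axes.
In Python, from workcell import manip gives the robot as it stands. The module is installed in compiled form; this text tells all that it offers.
- The arm moves only by the tool carry_out, never from a script. Its argument "moves" is a list of rows, each a list of 3 entries, a list of its own where there are three numbers: the shift along the tool's x, y, z in m, then the turn, a rotation vector about the tool's x, y, z in degrees, then the opening, from 0 (shut) to 1 (fully open). In form: [[[tx, ty, tz], [ax, ay, az], claw], ...]. A call has 1 to 10 rows; each row is the pose to reach, as a shift and turn from the pose commanded when the call began, along the tool's axes at that moment; what a row does not reach only later rows make up. A row lasts 1/8 s, in which the tool goes at most 62.5 mm and 10.7 degrees, less where a joint would pass 70% of its speed; a pose out of reach is approached as far as the arm can. A call with a gripper value outside its range is refused whole. The fingers move at their own pace and stop on an object; the grip force is fixed at half the most. Time passes only in rows, so rows that repeat a pose let the fingers close. It gives the time, the measured TCP pose, the force, the opening and the grip force at its end, in the units of the state.
- manip.read_state(): the state, without advancing time (a new reading comes with each control period).
- manip.capture(name): name is "scene" or "top"; returns the picture (384x512x3 uint8, blue, green, red); there is no depth.
- manip.camera_params(name): a dict with "fov_y" (degrees; the focal length in pixels is half the picture's height over the tangent of half this angle, whatever the lens; pixels are square), "cx", "cy" (the principal point, pixels), "rvec" (rotation vector, rad) and "tvec" (3), from world to camera coordinates, as OpenCV has them. Camera axes: x right, y down, z forward; pixel columns grow to the right and rows downward; lengths in m; the calibration is good to about 2 mm. A picture is of the moment at which its call begins. camera_params takes no time and is no camera call.
- manip.finish_job(): hands the job in; it is judged then, once.
The state is a dict: "time": time; "q": joint angles; "joint_vel": joint speeds; "joint_torque": joint torques, N m; "eef_pos": TCP position; "orientation": TCP orientation; "wrist_force": force on the tool from outside, world axes, zero at the start; "torque": the same for the moment, N m; "finger_gap": finger opening in m; "grip_force": force on a finger pad.
Only numpy, scipy, OpenCV 4.12 (cv2) and the standard library are available. Lean on these libraries where they do the work, as an engineer would, in place of code of your own. Each camera call takes 0.05 s, during which the arm holds its last target. There are 200 camera calls.

## Working session

There is one attempt and no reset: what is moved stays moved. The work goes in short steps, Python scripts to look and compute and a tool call to move; the robot and the scene stay as the last step left them, time stands still between calls to the robot, and variables do not carry over. Pictures are saved under pics/ and viewed, at most 10 in all, crops included, and the job is handed in when it is done.

Besides the shell and the picture viewer there is one more tool, called after ">>>" in YAML: its name, and indented under it one key for each argument. carry_out: Moves the arm, as the interface text tells. Its arguments: {"type":"object","properties":{"moves":{"type":"array","items":{"type":"array"}}},"required":["moves"]}

```bash
mkdir -p pics; python3 - <<'E'
from workcell import manip
import cv2
for n in("scene","top"):
    cv2.imwrite(f"pics/{n}0.png",manip.capture(n)); print(n,manip.camera_params(n))
s=manip.read_state(); print(s['time'],s['eef_pos'],s['orientation'],s['finger_gap'])
E
```

```text
scene {'fov_y': 42.16647918673094, 'cx': 260.80066805647004, 'cy': 193.53477603933334, 'rvec': array([ 1.65228551,  1.86750389, -0.81659987]), 'tvec': array([ 0.08113401, -0.35930594,  1.90736329])}
top {'fov_y': 42.95244810283882, 'cx': 250.6905411813827, 'cy': 199.98162590309323, 'rvec': array([ 2.16112291, -2.03655638,  0.24234151]), 'tvec': array([-0.03706916,  0.62352606,  1.16232086])}
0.1 [0.11525401 0.48621741 0.23089743] [[-9.73026672e-01  2.30692499e-01 -2.57257615e-04]
 [ 2.30692640e-01  9.73026231e-01 -9.27602171e-04]
 [ 3.63275438e-05 -9.61929091e-04 -9.99999537e-01]] 0.08564523051571553
```

View pics/scene0.png

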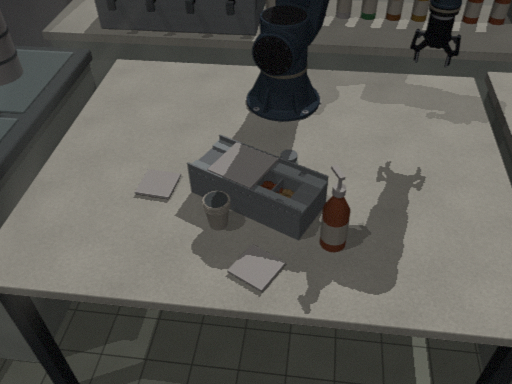

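View pics/top0.png

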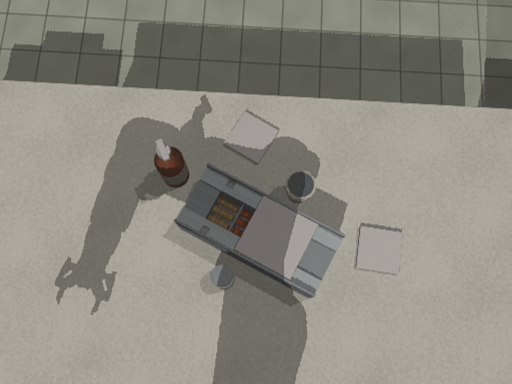

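Three things could be taken for the cover in the top view: the board on the station at (277,238), a loose board at (252,137), and a loose board at (379,248). I choose the first because it is the largest and sits on the rails. I'll check it in a close crop.

```bash
python3 - <<'E'
import cv2
im=cv2.imread("pics/top0.png")[155:305,165:355]
im=cv2.convertScaleAbs(im,alpha=1.5)
cv2.imwrite("pics/crop1.png",cv2.resize(im,None,fx=4,fy=4,interpolation=cv2.INTER_CUBIC))
E
```

```text
(no output)
```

View pics/crop1.png

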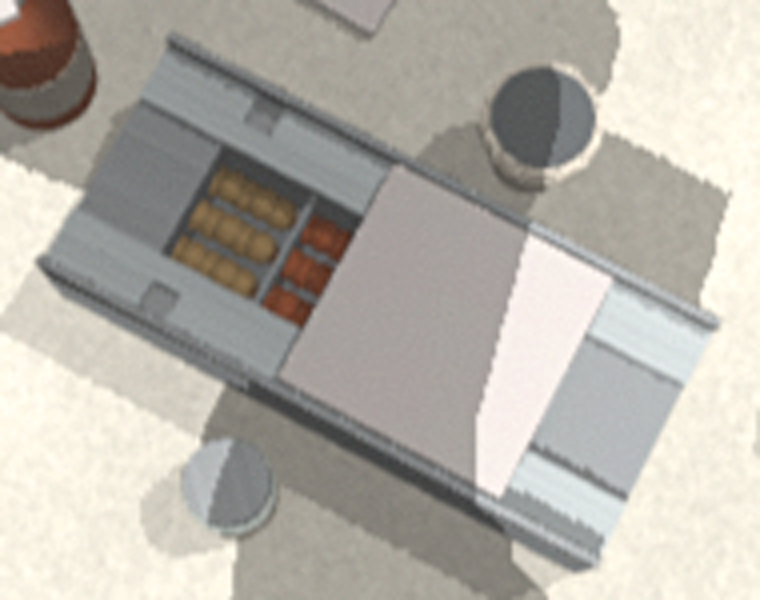

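The crop confirms the board on the rails. Its top corners are at crop (400,167), (612,280), (502,497) and (280,378). The front notches are at (265,115) and (158,300), and the station's +x end is on the left.

```bash
cat > h.py <<'E'
from workcell import manip
import numpy as np, cv2
def ray(n,pts,z):
    c=manip.camera_params(n); R=cv2.Rodrigues(c['rvec'])[0]; f=192/np.tan(np.radians(c['fov_y']/2))
    C=-R.T@c['tvec']; p=np.atleast_2d(pts).astype(float)
    d=np.c_[(p[:,0]-c['cx'])/f,(p[:,1]-c['cy'])/f,np.ones(len(p))]@R
    return C+d*((z-C[2])/d[:,2])[:,None]
def proj(n,P):
    c=manip.camera_params(n); R=cv2.Rodrigues(c['rvec'])[0]; f=192/np.tan(np.radians(c['fov_y']/2))
    q=np.atleast_2d(P)@R.T+c['tvec']; return q[:,:2]/q[:,2:]*f+[c['cx'],c['cy']]
E
python3 - <<'E'
from h import *
cr=lambda a:np.array(a)/4+[165-.375,155-.375]
np.set_printoptions(precision=4,suppress=True)
W=ray("top",cr([(172,40),(42,263),(717,322),(596,566)]),.116)[:,:2]
N=ray("top",cr([(265,115),(158,300)]),.100)[:,:2]
K=ray("top",cr([(400,167),(612,280),(502,497),(280,378)]),.118)[:,:2]
print("W",W,"\nN",N,"\nK",K)
ux=(W[0]+W[1]-W[2]-W[3]); L=np.linalg.norm(ux)/2; ux/=2*L; uy=np.array([-ux[1],ux[0]])
c=W.mean(0); print("centre",c,"yaw",np.degrees(np.arctan2(ux[1],ux[0])),L)
S=lambda P:np.c_[(P-c)@ux,(P-c)@uy]
print(S(W),"\nN",S(N),"\nK",S(K),S(K).mean(0))
s=ray("top",[[222,277],[300,186],[172,160]],.09)[:,:2]; print("bystanders",S(s),s)
q=manip.read_state(); print(S(q['eef_pos'][None,:2]))
pe=c+ux*(S(K).mean(0)[0]-75); print("push edge",pe,"seat edge",c+ux*(60-75)/1000, np.hypot(*pe))
E
```

```text
W [[ 0.6977  0.1114]
 [ 0.553   0.1786]
 [ 0.5413 -0.2286]
 [ 0.3934 -0.1603]] 
N [[0.6575 0.0515]
 [0.5373 0.1086]] 
K [[ 0.6249 -0.0337]
 [ 0.5628 -0.1647]
 [ 0.4297 -0.1038]
 [ 0.4919  0.0307]]
centre [ 0.5464 -0.0247] yaw 65.03591589510282 0.3744105484159287
[[ 0.1873 -0.0798]
 [ 0.1871  0.0798]
 [-0.187  -0.0815]
 [-0.1875  0.0815]] 
N [[ 0.116  -0.0686]
 [ 0.117   0.0645]] 
K [[ 0.025  -0.075 ]
 [-0.12   -0.074 ]
 [-0.1209  0.0723]
 [ 0.0273  0.0728]] [-0.0471 -0.001 ]
bystanders [[ 0.024   0.1433]
 [-0.0382 -0.1474]
 [ 0.2786 -0.0535]] [[ 0.4266  0.0575]
 [ 0.6638 -0.1216]
 [ 0.7124  0.2052]]
[[0.2813 0.6065]]
push edge [-31.1273 -68.0604] seat edge [ 0.54   -0.0383] 74.84067333010815
```

>>> carry_out:
  moves:
    - [[-0.04,-0.044,0],[0,0,6],0]
    - [[-0.08,-0.088,0],[0,0,11.7],0]
    - [[-0.12,-0.13,0],[0,0,11.7],0]
    - [[-0.16,-0.174,0],[0,0,11.7],0]
    - [[-0.2,-0.217,0],[0,0,11.7],0]
    - [[-0.24,-0.26,0],[0,0,11.7],0]
    - [[-0.28,-0.304,0],[0,0,11.7],0]
    - [[-0.32,-0.347,0],[0,0,11.7],0]
    - [[-0.36,-0.391,0],[0,0,11.7],0]
    - [[-0.4,-0.434,0],[0,0,11.7],0]

```text
time: 1.35
eef_pos: [0.4049, -0.0302, 0.2313]
orientation: [[-0.906, 0.424, 0.0], [0.424, 0.906, 0.0], [-0.0, 0.0, -1.0]]
wrist_force: [0.7, 0.1, -0.5]
finger_gap: -0.0001
grip_force: 0.0
```

```bash
cat >> h.py <<'E'
c0=np.array([.5464,-.0247]); a=np.radians(65.04); ux=np.array([np.cos(a),np.sin(a)]); uy=np.array([-ux[1],ux[0]])
def go(sx,sy,z):
    "shift in tool axes to station (sx,sy), world z; plus yaw error"
    s=manip.read_state(); R=np.array(s['orientation']); p=np.array(s['eef_pos'])
    t=np.r_[c0+ux*sx+uy*sy,z]; ty=R[:2,1]
    print("t",s['time'],"st",(p[:2]-c0)@ux,(p[:2]-c0)@uy,p[2],"shift",R.T@(t-p),"yaw y",np.degrees(np.arctan2(ty[1],ty[0])),"F",s['wrist_force'],"gap",s['finger_gap'])
E
python3 -c "
from h import *
np.set_printoptions(precision=4,suppress=True)
go(-.160,0,.231)"
```

```text
t 1.35 st -0.06472626962413087 0.12593459271636587 0.23129356452188057 shift [-0.1261 -0.095   0.0003] yaw y 64.93405520475379 F [ 0.6501  0.1439 -0.5198] gap -7.51681268901051e-05
```

>>> carry_out:
  moves:
    - [[-0.04,-0.03,0],[0,0,0],0]
    - [[-0.08,-0.06,0],[0,0,0],0]
    - [[-0.126,-0.095,0],[0,0,0],0]
    - [[-0.126,-0.095,0],[0,0,0],0]
    - [[-0.126,-0.095,0.04],[0,0,0],0]
    - [[-0.126,-0.095,0.08],[0,0,0],0]
    - [[-0.126,-0.095,0.11],[0,0,0],0]
    - [[-0.126,-0.095,0.11],[0,0,0],0]

```text
time: 2.35
eef_pos: [0.4767, -0.1664, 0.1198]
orientation: [[-0.906, 0.423, -0.004], [0.423, 0.906, 0.001], [0.004, -0.0, -1.0]]
wrist_force: [-0.3, -0.3, 0.1]
finger_gap: 0.0001
grip_force: 0.0
```

```bash
python3 -c "
from h import *
np.set_printoptions(precision=4,suppress=True)
go(-.140,0,.101)
im=manip.capture('top')[155:305,215:365]; im2=manip.capture('scene')[120:240,170:340]
f=lambda i,k:cv2.resize(cv2.convertScaleAbs(i,alpha=1.5),(400,k),interpolation=cv2.INTER_CUBIC)
cv2.imwrite('pics/c2.png',np.hstack([f(im,400),cv2.copyMakeBorder(f(im2,282),0,118,0,0,0)]))"
```

```text
t 2.35 st -0.15788775470438238 0.0034354146122001204 0.1197689980069486 shift [-0.0035  0.0179  0.0187] yaw y 64.99122196647814 F [-0.2732 -0.2936  0.1091] gap 0.00013116070795088038
```

View pics/c2.png

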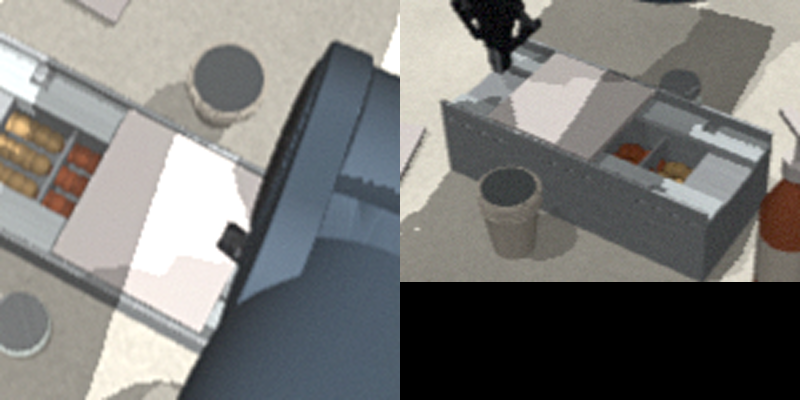

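The fingertips are shut behind the cover's rear edge and between the rails: scene tip at about (212,150), top view at about (302,245). The next step is to lower to the edge height and approach slowly.

>>> carry_out:
  moves:
    - [[-0.003,0,0.01],[0,0,0],0]
    - [[-0.003,0,0.018],[0,0,0],0]
    - [[-0.003,0.003,0.018],[0,0,0],0]
    - [[-0.003,0.006,0.018],[0,0,0],0]
    - [[-0.003,0.009,0.018],[0,0,0],0]
    - [[-0.003,0.012,0.018],[0,0,0],0]
    - [[-0.003,0.015,0.018],[0,0,0],0]
    - [[-0.003,0.02,0.018],[0,0,0],0]
    - [[-0.003,0.025,0.018],[0,0,0],0]
    - [[-0.003,0.03,0.018],[0,0,0],0]

```text
time: 3.7
eef_pos: [0.4939, -0.1413, 0.1033]
orientation: [[-0.906, 0.423, -0.0], [0.423, 0.906, -0.0], [-0.0, -0.0, -1.0]]
wrist_force: [-1.2, -1.1, 1.2]
finger_gap: -0.0002
grip_force: 0.8
```

```bash
python3 -c "
from h import *
np.set_printoptions(precision=4,suppress=True)
go(-.030,0,.101)
im=manip.capture('top')[155:305,215:365]; im2=manip.capture('scene')[120:240,170:340]
f=lambda i,k:cv2.resize(cv2.convertScaleAbs(i,alpha=1.5),(400,k),interpolation=cv2.INTER_CUBIC)
cv2.imwrite('pics/c3.png',np.hstack([f(im,400),cv2.copyMakeBorder(f(im2,282),0,118,0,0,0)]))"
```

```text
t 3.7 st -0.12789819720133 -0.0016352370801029795 0.10331801360232676 shift [0.0018 0.0979 0.0023] yaw y 64.95860952145163 F [-1.1761 -1.1251  1.2259] gap -0.0001816333930126084
```

View pics/c3.png

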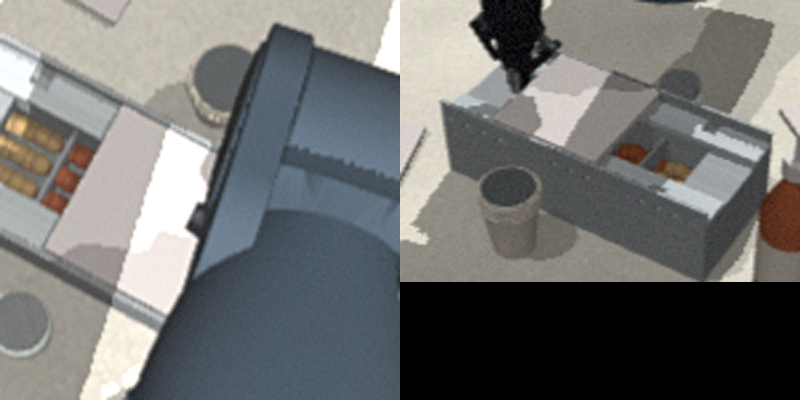

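The fingers touch the rear edge and the cover has slid about 10 mm (front corner from crop (131,110) to (122,104)) at about 2 N. About 97 mm remain.

>>> carry_out:
  moves:
    - [[0.001,0.006,0.001],[0,0,0],0]
    - [[0.001,0.012,0.001],[0,0,0],0]
    - [[0.001,0.019,0.001],[0,0,0],0]
    - [[0.001,0.026,0.001],[0,0,0],0]
    - [[0.001,0.033,0.001],[0,0,0],0]
    - [[0.001,0.04,0.001],[0,0,0],0]
    - [[0.001,0.047,0.001],[0,0,0],0]
    - [[0.001,0.054,0.001],[0,0,0],0]
    - [[0.001,0.06,0.001],[0,0,0],0]
    - [[0.001,0.065,0.001],[0,0,0],0]

```text
time: 5.05
eef_pos: [0.5205, -0.0819, 0.1023]
orientation: [[-0.906, 0.423, -0.0], [0.423, 0.906, 0.0], [0.0, 0.0, -1.0]]
wrist_force: [-0.0, -1.5, -0.8]
finger_gap: -0.0002
grip_force: 0.5
```

```bash
python3 -c "
from h import *
np.set_printoptions(precision=4,suppress=True)
go(-.030,0,.101)
im=manip.capture('top')[155:305,165:315]; im2=manip.capture('scene')[120:240,170:340]
f=lambda i,k:cv2.resize(cv2.convertScaleAbs(i,alpha=1.5),(400,k),interpolation=cv2.INTER_CUBIC)
cv2.imwrite('pics/c4.png',np.hstack([f(im,400),cv2.copyMakeBorder(f(im2,282),0,118,0,0,0)]))"
```

```text
t 5.05 st -0.06275040118223243 -0.0006940947207116377 0.10228044012283694 shift [0.0007 0.0327 0.0013] yaw y 64.96841967642199 F [-0.0253 -1.5141 -0.789 ] gap -0.00017338273915480846
```

View pics/c4.png

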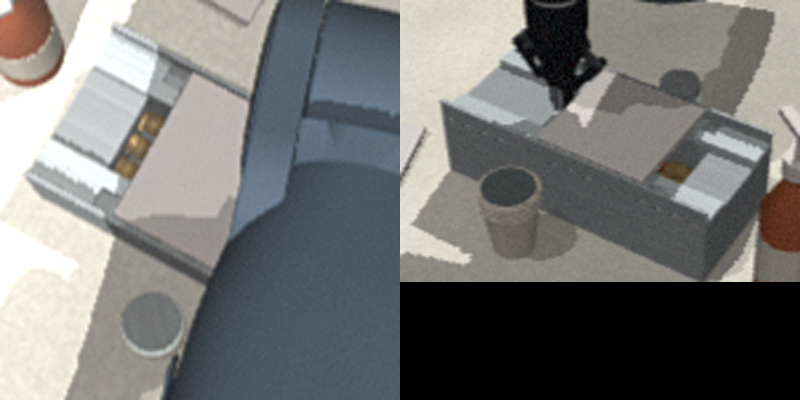

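The cover is about 32 mm short, with its front edge at crop (190,70)-(115,212) and still square. I'll continue more slowly.

>>> carry_out:
  moves:
    - [[0,0.003,0],[0,0,0],0]
    - [[0,0.006,0],[0,0,0],0]
    - [[0,0.009,0],[0,0,0],0]
    - [[0,0.012,0],[0,0,0],0]
    - [[0,0.015,0],[0,0,0],0]
    - [[0,0.018,0],[0,0,0],0]
    - [[0,0.02,0],[0,0,0],0]
    - [[0,0.022,0],[0,0,0],0]
    - [[0,0.023,0],[0,0,0],0]
    - [[0,0.024,0],[0,0,0],0]

```text
time: 6.4
eef_pos: [0.5306, -0.0605, 0.1023]
orientation: [[-0.906, 0.423, 0.0], [0.423, 0.906, -0.0], [-0.0, -0.0, -1.0]]
wrist_force: [-0.7, -1.0, 0.6]
finger_gap: 0.0003
grip_force: 0.8
```

```bash
python3 -c "
from h import *
np.set_printoptions(precision=4,suppress=True)
go(-.030,0,.101)
# old front edge check
P=ray('top',np.array([(190,70),(115,212)])/2.667+[165,155],.118)[:,:2]; print('prev front x',(P-c0)@ux)
I=manip.capture('top'); cv2.imwrite('pics/top5.png',I); im=I[155:255,165:265]
cv2.imwrite('pics/c5.png',cv2.resize(cv2.convertScaleAbs(im,alpha=1.5),(600,600),interpolation=cv2.INTER_CUBIC))"
```

```text
t 6.4 st -0.03911058382942809 -0.000766232737524386 0.10233561577948916 shift [0.0008 0.0091 0.0013] yaw y 64.95961749729389 F [-0.6652 -0.9758  0.6479] gap 0.0002796566787755974
prev front x [0.1041 0.0999]
```

View pics/c5.png

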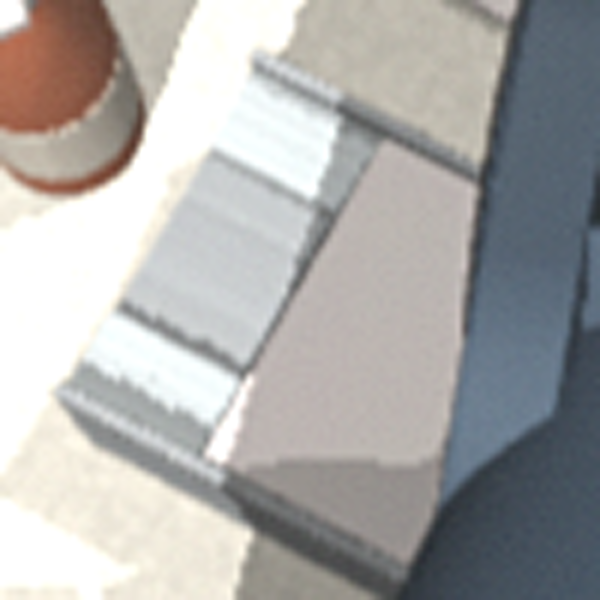

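The front edge is at crop (380,143)-(207,458), about 8 mm short. I'll use 1 mm rows from here and watch the force.

>>> carry_out:
  moves:
    - [[0,0.001,0],[0,0,0],0]
    - [[0,0.002,0],[0,0,0],0]
    - [[0,0.003,0],[0,0,0],0]
    - [[0,0.004,0],[0,0,0],0]
    - [[0,0.005,0],[0,0,0],0]
    - [[0,0.005,0],[0,0,0],0]

```text
time: 7.2
eef_pos: [0.5327, -0.0559, 0.1023]
orientation: [[-0.906, 0.423, 0.0], [0.423, 0.906, 0.0], [0.0, 0.0, -1.0]]
wrist_force: [0.0, 0.2, -0.1]
finger_gap: -0.0001
grip_force: 0.2
```

>>> carry_out:
  moves:
    - [[0,0.001,0],[0,0,0],0]
    - [[0,0.002,0],[0,0,0],0]
    - [[0,0.002,0],[0,0,0],0]

```text
time: 7.58
eef_pos: [0.5336, -0.0541, 0.1023]
orientation: [[-0.906, 0.423, 0.0], [0.423, 0.906, 0.0], [-0.0, 0.0, -1.0]]
wrist_force: [0.4, -0.6, -0.3]
finger_gap: -0.0001
grip_force: 0.3
```

>>> carry_out:
  moves:
    - [[0,0.001,0],[0,0,0],0]
    - [[0,0.001,0],[0,0,0],0]

```text
time: 7.82
eef_pos: [0.534, -0.0531, 0.1023]
orientation: [[-0.906, 0.423, 0.0], [0.423, 0.906, 0.0], [-0.0, 0.0, -1.0]]
wrist_force: [0.3, 0.6, 0.3]
finger_gap: 0.0001
grip_force: 0.0
```

```bash
python3 -c "
from h import *
np.set_printoptions(precision=4,suppress=True)
go(-.030,0,.101)
P=ray('top',np.array([(380,143),(207,458)])/6+[164.6,154.6],.118)[:,:2]; print('prev front x',(P-c0)@ux)
f=lambda i:cv2.resize(cv2.convertScaleAbs(i,alpha=1.5),(400,400),interpolation=cv2.INTER_CUBIC)
cv2.imwrite('pics/c6.png',np.hstack([f(manip.capture('top')[165:245,175:255]),f(manip.capture('scene')[135:235,230:330])]))"
```

```text
t 7.825 st -0.03098555839563448 -0.0007614227574723633 0.10232356414858611 shift [0.0008 0.001  0.0013] yaw y 64.96754886865354 F [0.3219 0.5751 0.2725] gap 0.00010470198025476684
prev front x [0.1255 0.1231]
```

View pics/c6.png

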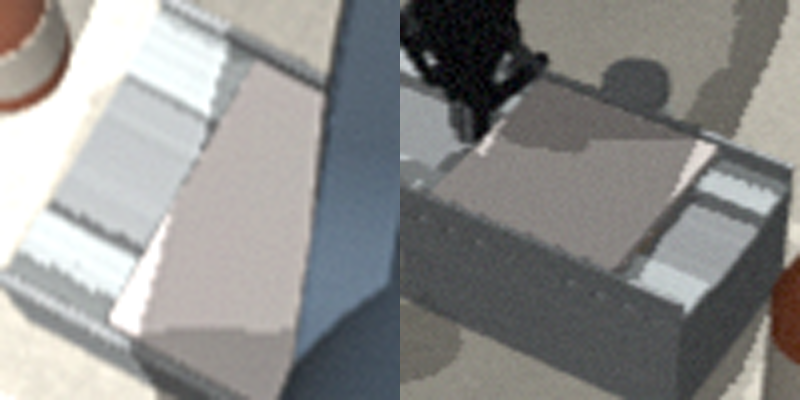

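The front edge is at about 0.132-0.133 m with a shadow gap beneath it, so the cover hasn't dropped yet. I'll keep going in small steps.

>>> carry_out:
  moves:
    - [[0,0.001,0],[0,0,0],0]
    - [[0,0.001,0],[0,0,0],0]

```text
time: 8.18
eef_pos: [0.5344, -0.0523, 0.1023]
orientation: [[-0.906, 0.423, 0.0], [0.423, 0.906, 0.0], [-0.0, 0.0, -1.0]]
wrist_force: [-0.0, 0.2, -0.1]
finger_gap: -0.0001
grip_force: 0.0
```

>>> carry_out:
  moves:
    - [[0,0.001,0],[0,0,0],0]
    - [[0,0.001,0],[0,0,0],0]

```text
time: 8.43
eef_pos: [0.5348, -0.0514, 0.1023]
orientation: [[-0.906, 0.423, -0.0], [0.423, 0.906, -0.0], [0.0, -0.0, -1.0]]
wrist_force: [-0.4, -0.4, 0.8]
finger_gap: -0.0002
grip_force: 0.4
```

>>> carry_out:
  moves:
    - [[0,0.001,0],[0,0,0],0]
    - [[0,0.001,0],[0,0,0],0]

```text
time: 8.68
eef_pos: [0.5352, -0.0505, 0.1023]
orientation: [[-0.906, 0.423, -0.0], [0.423, 0.906, -0.0], [0.0, -0.0, -1.0]]
wrist_force: [-0.4, -1.8, 0.5]
finger_gap: -0.0001
grip_force: 0.4
```

```bash
python3 -c "
from h import *
np.set_printoptions(precision=4,suppress=True)
go(-.030,0,.101)
f=lambda i:cv2.resize(cv2.convertScaleAbs(i,alpha=1.5),(400,400),interpolation=cv2.INTER_CUBIC)
cv2.imwrite('pics/c7.png',np.hstack([f(manip.capture('top')[165:245,175:255]),f(manip.capture('scene')[135:235,230:330])]))"
```

```text
t 8.675 st -0.0281097011325749 -0.0007380805117015455 0.10228083800746655 shift [ 0.0007 -0.0019  0.0013] yaw y 64.96343712940318 F [-0.4222 -1.8279  0.5364] gap -9.898712028497154e-05
```

View pics/c7.png

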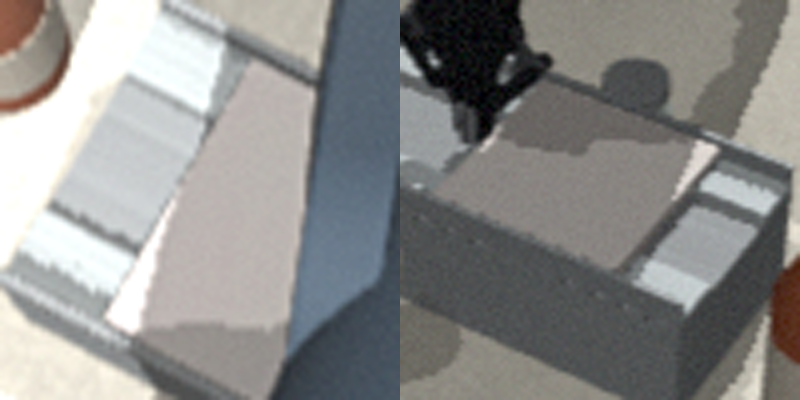

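The cover moved only a little this time. I'll measure the front top edge numerically in both views to get its x and height.

```bash
cat >> h.py <<'E'
def edge(n,z,img,sy,x0=.11,x1=.16):
    "station x where cover-front gradient is strongest, for points at height z"
    xs=np.arange(x0,x1,.0005); P=np.c_[c0+xs[:,None]*ux+sy*uy,np.full(len(xs),z)]
    p=proj(n,P).astype(np.float32); g=img.astype(np.float32).copy()
    red=g[...,2]-g[...,0]  # warm (cover) against blue-grey (steel)
    v=cv2.remap(red,p[:,:1],p[:,1:],cv2.INTER_LINEAR).ravel()
    v=np.convolve(v,np.ones(5)/5,'same'); hi=np.median(v[3:25]); lo=np.median(v[-25:-3])
    k=np.where(v[3:-3]<(hi+lo)/2)[0]; return (xs[k[0]+3] if len(k) else np.nan), hi, lo
def height():
    out=[]
    I={n:manip.capture(n) for n in("top","scene")}
    for sy in np.arange(-.06,.061,.01):
        r=[]
        for z in(.112,.118): r+=[edge(n,z,I[n],sy)[0] for n in("top","scene")]
        out.append(r)
    o=np.array(out); print(o); print("median  z112 top,scene | z118 top,scene",np.nanmedian(o,0))
E
python3 -c "
from h import *
np.set_printoptions(precision=4,suppress=True)
print([edge(n,.118,manip.capture(n),0)[1:] for n in('top','scene')])
height()
I=cv2.imread('pics/top5.png'); print('c5',np.median([edge('top',.118,I,s)[0] for s in np.arange(-.06,.061,.01)]))"
```

```text
[(np.float64(6.132519531250001), np.float64(-2.49755859375)), (np.float64(4.6839843750000005), np.float64(-2.33984375))]
[[0.1365 0.1425 0.135  0.1445]
 [0.137  0.1435 0.1355 0.145 ]
 [0.1365 0.1425 0.1355 0.1455]
 [0.137  0.1425 0.1355 0.1455]
 [0.136  0.1405 0.135  0.1455]
 [0.136  0.142  0.135  0.144 ]
 [0.1365 0.141  0.1355 0.144 ]
 [0.1365 0.1435 0.1355 0.143 ]
 [0.137  0.1415 0.136  0.144 ]
 [0.1365 0.141  0.1355 0.1445]
 [0.1365 0.141  0.1355 0.144 ]
 [0.137  0.1415 0.1355 0.1435]
 [0.1365 0.1405 0.1355 0.1435]]
median  z112 top,scene | z118 top,scene [0.1365 0.1415 0.1355 0.144 ]
c5 0.1265
```

>>> carry_out:
  moves:
    - [[0,0.001,0],[0,0,0],0]
    - [[0,0.001,0],[0,0,0],0]

```text
time: 9.22
eef_pos: [0.5357, -0.0496, 0.1023]
orientation: [[-0.906, 0.423, 0.0], [0.423, 0.906, -0.0], [-0.0, 0.0, -1.0]]
wrist_force: [-0.8, -0.8, 0.8]
finger_gap: -0.0001
grip_force: 0.3
```

>>> carry_out:
  moves:
    - [[0,0.001,0],[0,0,0],0]
    - [[0,0.001,0],[0,0,0],0]

```text
time: 9.48
eef_pos: [0.5361, -0.0487, 0.1023]
orientation: [[-0.906, 0.423, 0.0], [0.423, 0.906, 0.0], [-0.0, 0.0, -1.0]]
wrist_force: [-0.5, -0.3, 0.1]
finger_gap: 0.0004
grip_force: 0.3
```

```bash
python3 -c "
from h import *
np.set_printoptions(precision=4,suppress=True)
go(-.030,0,.101); height()"|grep -v '\[\['|grep -v '^ \['
```

```text
t 9.475 st -0.02606242273304333 -0.0007693016664554722 0.10230696833745856 shift [ 0.0008 -0.0039  0.0013] yaw y 64.96623620484506 F [-0.5439 -0.272   0.1198] gap 0.00036292330100553974
median  z112 top,scene | z118 top,scene [0.1385 0.1445 0.1375 0.1465]
```

>>> carry_out:
  moves:
    - [[0,0.001,0],[0,0,0],0]
    - [[0,0.001,0],[0,0,0],0]

```text
time: 9.82
eef_pos: [0.5365, -0.0478, 0.1023]
orientation: [[-0.906, 0.423, -0.0], [0.423, 0.906, -0.0], [0.0, -0.0, -1.0]]
wrist_force: [0.9, -0.6, -0.1]
finger_gap: -0.0
grip_force: 0.5
```

>>> carry_out:
  moves:
    - [[0,0.001,0],[0,0,0],0]
    - [[0,0.001,0],[0,0,0],0]

```text
time: 10.07
eef_pos: [0.5366, -0.0474, 0.1022]
orientation: [[-0.906, 0.424, -0.001], [0.424, 0.906, -0.001], [0.0, -0.001, -1.0]]
wrist_force: [-2.3, -7.0, 1.0]
finger_gap: 0.0001
grip_force: 3.1
```

```bash
python3 -c "
from h import *
np.set_printoptions(precision=4,suppress=True)
go(-.030,0,.101); height()"|grep -v '\[\['|grep -v '^ \['
```

```text
t 10.075 st -0.024728035094692274 -0.0007307963749372182 0.10223622897483642 shift [ 0.0007 -0.0053  0.0012] yaw y 64.9418424809943 F [-2.3436 -6.96    0.9978] gap 7.280518808374273e-05
median  z112 top,scene | z118 top,scene [0.1395 0.145  0.1385 0.1475]
```

The force rose to about 7 N and the fingers stopped, so the notches have caught the cover. I'll back off, raise the hand and check.

>>> carry_out:
  moves:
    - [[0,-0.01,0],[0,0,0],0]
    - [[0,-0.03,0],[0,0,0],0]
    - [[0,-0.04,0],[0,0,0],0]
    - [[0,-0.04,-0.03],[0,0,0],0]
    - [[0,-0.04,-0.08],[0,0,0],0]
    - [[0,-0.08,-0.13],[0,0,0],0]
    - [[0,-0.13,-0.15],[0,0,0],0]
    - [[0,-0.18,-0.15],[0,0,0],0]
    - [[0,-0.23,-0.15],[0,0,0],0]
    - [[0,-0.23,-0.15],[0,0,0],0]

```text
time: 11.42
eef_pos: [0.4378, -0.2582, 0.2524]
orientation: [[-0.904, 0.427, 0.0], [0.427, 0.904, -0.0], [-0.0, -0.0, -1.0]]
wrist_force: [-0.1, 0.7, -0.5]
finger_gap: -0.0001
grip_force: 0.0
```

```bash
python3 -c "
from h import *
np.set_printoptions(precision=4,suppress=True)
go(-.030,0,.101); height()
f=lambda i:cv2.resize(cv2.convertScaleAbs(i,alpha=1.5),(400,400),interpolation=cv2.INTER_CUBIC)
cv2.imwrite('pics/c8.png',np.hstack([f(manip.capture('top')[155:305,165:315]),f(manip.capture('scene')[125:245,210:330])]))"|grep -v '^ \['
```

```text
t 11.425 st -0.2574734537006874 -8.34662746070487e-05 0.2523864142644331 shift [0.0015 0.2275 0.1513] yaw y 64.70213250545933 F [-0.0674  0.6933 -0.5323] gap -6.367438357594373e-05
[[0.139  0.1445 0.1375 0.147 ]
median  z112 top,scene | z118 top,scene [0.139  0.1435 0.138  0.146 ]
```

View pics/c8.png

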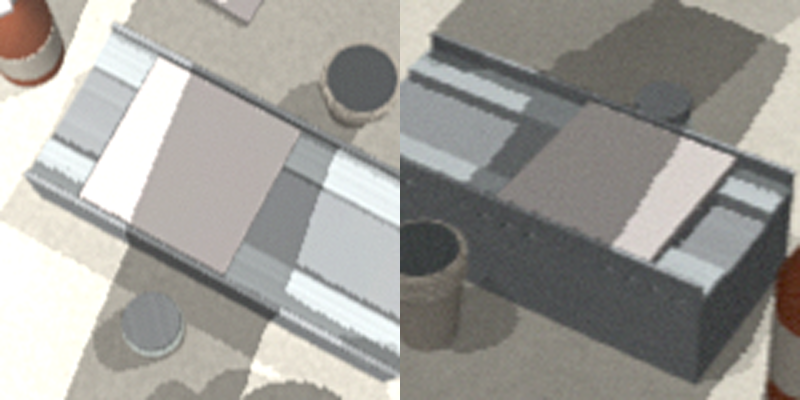

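The hand is clear and the cover lies square near home, with its corners in the top crop at about (157,55), (300,130), (225,275) and (80,197). To confirm the drop, I'll compare the edge parallax between the views with the undropped start pictures.

```bash
python3 - <<'E'
from h import *
np.set_printoptions(precision=4,suppress=True)
def cross(n,img,sy,z,a,b):
    # station x of steel->cover colour change between a (cover side) and b (steel side)
    xs=np.linspace(a,b,161); P=np.c_[c0+xs[:,None]*ux+sy*uy,np.full(161,z)]
    p=proj(n,P).astype(np.float32); g=cv2.GaussianBlur(img,(3,3),0).astype(np.float32)
    v=cv2.remap((g[...,2]-g[...,0])/(g.sum(2)/3+5),p[:,:1],p[:,1:],cv2.INTER_LINEAR).ravel()
    hi,lo=np.median(v[:50]),np.median(v[-50:]); k=np.where(v<(hi+lo)/2)[0]; k=k[k>10]
    return xs[k[0]] if len(k) else np.nan
now={n:manip.capture(n) for n in("top","scene")}
old={n:cv2.imread(f"pics/{n}0.png") for n in("top","scene")}
Y=np.arange(-.06,.061,.004)
for name,I,cx in(("old",old,-.047),("now",now,.0625)):
    for e,s in(("rear",-1),("front",1)):
        if name=="old" and s==1: continue
        o={n:np.nanmedian([cross(n,I[n],y,.118,cx+s*.05,cx+s*.1) for y in Y]) for n in I}
        o2={n:np.nanmedian([cross(n,I[n],y,.112,cx+s*.05,cx+s*.1) for y in Y]) for n in I}
        print(name,e,"z118",o,"diff",o["scene"]-o["top"],"z112",o2,"diff",o2["scene"]-o2["top"])
# notch and wall reference not needed; visible rear notches?
E
```

```text
old rear z118 {'top': np.float64(-0.12106250000000002), 'scene': np.float64(-0.12012500000000001)} diff 0.0009375000000000078 z112 {'top': np.float64(-0.12106250000000002), 'scene': np.float64(-0.12450000000000001)} diff -0.003437499999999996
now rear z118 {'top': np.float64(-0.012187500000000004), 'scene': np.float64(-0.006875000000000003)} diff 0.005312500000000001 z112 {'top': np.float64(-0.011875000000000004), 'scene': np.float64(-0.010937500000000003)} diff 0.0009375000000000008
now front z118 {'top': np.float64(0.138125), 'scene': np.float64(0.14750000000000002)} diff 0.009375000000000022 z112 {'top': np.float64(0.139375), 'scene': np.float64(0.1446875)} diff 0.005312499999999998
```

The rear edge parallax at z = 112 mm now equals the undropped parallax at z = 118 mm (0.0009 m in both), so the cover has dropped its 6 mm. I'm handing in.

```bash
python3 -c "
from workcell import manip
print(manip.finish_job())"
```

```text
the job is handed in; nothing more can be done
None
```

The cover was pushed until the notches stopped it at about 7 N and is measured 6 mm lower at its rear edge; the front edge's drop was not measured separately. The bystanders were not touched, the hand is clear, and the job is handed in (no verdict was shown).

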